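# Close the sliding keeper on the bowl in its acrylic tier

### The arm

A 7-joint arm with a two-finger parallel gripper is mounted at the origin on the work surface. World frame = base frame: x ahead of the robot, y to its left, z up, the work surface at z = 0. Lengths are in m, angles in rad, forces in N, time in s.
With the tool pointing down it reaches from about 0.4 to 0.875 m from the base axis. Payload 19.3 kg.
Tool frame: the origin (TCP) lies on the centre line of the jaws, within the pads' length; the fingertips stand 14 mm ahead of it and the grasp point (between the pads) lies 5 mm behind it; x points along the fingers, y is the direction in which the jaws open and shut, and the axes are right-handed (so a half turn about x gives the same grasp; the last joint's range is limited). The gripper opens to 85 mm and grips with 20 to 120 N. Pads are 22 mm wide; open, the fingers measure 114 mm over their backs; the gripper's body (76 mm by 85 mm) begins 54 mm behind the grasp point. The pads swing forward as they close: fully open they stand 13 mm farther back than shut.
Start: joints at [1.046, 0.521, -0.036, 1.599, 0.021, 1.021, -0.113], TCP at [0.275, -0.561, 0.245] pointing down, gripper open.
Joint ranges: [-2.91, 2.91], [-0.3, 2.13], [-1.5, 1.42], [0.17, 2.43], [-1.26, 4.41], [0.16, 1.93], [-2.52, 2.52]. Speed limits (rad/s): [1.89, 1.89, 2.39, 2.39, 3.01, 3.01, 3.01].

### API

Orientations are given as a unit quaternion [x, y, z, w].
In Python, from bench import r, vision, order, models gives the robot as it stands. The module is installed in compiled form; this text tells all that it offers.
- The arm moves only by the tool move_arm, never from a script. Its argument "series" is a list of rows, each an object of numbers: "tx", "ty", "tz": the shift along the world's x, y, z in mm; "rx", "ry", "rz": the turn, a rotation vector about the world's x, y, z in degrees. A call has 1 to 12 rows; each row shifts and turns the commanded pose from where the row before left it; what a row does not reach is not made up. A row lasts 1/8 s, in which the tool goes at most 62.5 mm and 10.7 degrees, less where a joint would pass 70% of its speed; a pose out of reach is approached as far as the arm can. A call is refused whole if a number of a shift passes 62.5 or a number of a turn 10.7, either way. A call with a gripper value outside its range is refused whole. "grip" is the closure, from 0 (fully open) to 1 (shut), set as the call begins (left out, the last holds). The fingers move at their own pace and stop on an object; "force" is the grip in N (left out, the last holds). Time passes only in rows, so rows that do not move let the fingers close. It gives the time, the measured TCP pose, the force and the opening at its end, in the units of the state.
- r.get_obs(): the state, without advancing time (a new reading comes with each control period).
- vision.get_image(name): name is "side" or "top"; returns the picture (480x640x3 uint8, red, green, blue); there is no depth.
- vision.camera_model(name): a dict with "camera_matrix" (3x3 intrinsics, pixels), "T" (4x4, takes a point from camera to world coordinates). Camera axes: x right, y down, z forward; pixel columns grow to the right and rows downward; lengths in m; the calibration is good to about 2 mm. A picture is of the moment at which its call begins. camera_model takes no time and is no camera call.
- order.hand_in(): hands the job in, once; it reports no verdict.
Trained networks look in the newest picture that a camera, given by its name, has taken for a name from the list of things; names that differ only in an ending like _2 or _b are one class to them, and where a whole thing is asked for, a point or a joint stands for the part that bears it (a point fixed in the world has none). Each returns a list of dicts, best first, with "conf" (0 to 1); they miss things now and then, are a little off and sometimes report something else, mostly with a low value. They report only what shows in the picture. A call takes as long as a camera call.
- models.look_for(target, camera): "bbox" ([left, top, right, bottom] in pixels, round what is visible of it).
- models.outline_of(target, camera): "region" (480x640 bool, what is visible of it) and "bbox" ([left, top, right, bottom] in pixels, round what is visible of it).
The state is a dict: "time": time; "q": joint angles; "qd": joint speeds; "joint_torque": joint torques, N m; "tcp_pos": TCP position; "tcp_rot": TCP orientation; "force": force on the tool from outside, world axes, zero at the start; "wrist_torque": the same for the moment, N m; "width": finger opening in m.
Only numpy, scipy, OpenCV 4.12 (cv2) and the standard library are available. Lean on these libraries where they do the work, as an engineer would, in place of code of your own. Each camera call takes 0.05 s, during which the arm holds its last target.

### The job

Two clear acrylic tiers lie on the console, each with a sliding metal keeper and a sprung steel clip. In the tier that holds the small grey bowl, slide the keeper up to the bowl until the bowl is held snugly between keeper and clip and the clip is pressing on it, without ramming it, and let go. Leave the keeper of the other tier where it is.

Things in the scene. Friction and masses are not known exactly. Their poses are not given: they have to be found in the camera images.
- bowl: Straight-sided round bowl, speckled grey ceramic, 68 mm across, 34 mm high, about 0.16 kg, loose on the floor of its tier with air on both sides between keeper and clip. Tier: fixed clear tray 240 x 110 mm, may lie turned, floor 6 mm above the console. Origin: centre of the bowl's underside; z up.
- keeper: Aluminium sliding jaw, 90 mm wide, of the bowl's tier. Origin: foot of its front face, mid-width, at tier floor level. x: level, along the slide towards bowl and clip; z up. Black grip post 20 x 20 mm (faces along x, y), axis at x = -17 mm, y = 0, from 43 (bridge top) to 83 mm above origin. Slides 115 mm along x with 6 N drag; stays where left, even against the clip's spring.
- clip: Sprung steel plate 70 mm wide, 39 mm high, at the far end of the bowl's tier: the opposite jaw. Origin: middle of its face towards the bowl, at tier floor level; x as the keeper's, away from the bowl. Pushed by the bowl it yields up to 12 mm along x: about 1 N at first, 4.5 N at the end, then solid. Not pressed at the start.
- other_keeper: The identical keeper of the other, identical tier, which holds a flat steel tag ring. Same frame. To be left alone.

How it is judged:
By the outcome, as a careful person would: the job done as asked, in the order asked, and still so for the second after the job is handed in, with the robot touching nothing.
It also fails if it takes over 29 s, if anything falls off the work surface, if the arm or the gripper's body presses on something with over 40 N, if the wrist force passes 120 N, or if a joint passes its speed limit or range.

## Working session

There is one attempt and no reset: what is moved stays moved. The work goes in short steps, Python scripts to look and compute and a tool call to move; the robot and the scene stay as the last step left them, time stands still between calls to the robot, and variables do not carry over. Pictures are saved under pics/ and viewed, and the job is handed in when it is done.

Besides the shell and the picture viewer there is one more tool, called by a JSON object that holds its "api" and its "payload", one argument or row to a line. move_arm: Moves the arm, as the interface text tells. Its arguments: {"type":"object","properties":{"series":{"type":"array","items":{"type":"object","properties":{"tx":{"type":"number"},"ty":{"type":"number"},"tz":{"type":"number"},"rx":{"type":"number"},"ry":{"type":"number"},"rz":{"type":"number"}}}},"grip":{"type":"number"},"force":{"type":"number"}},"required":["series"]}

```bash
mkdir -p pics; python3 - <<'E'
from bench import r, vision, order, models
import cv2,numpy as np
for c in("top","side"):
    im=vision.get_image(c); cv2.imwrite(f"pics/{c}0.png",im[:,:,::-1])
    m=vision.camera_model(c); print(c,np.round(m["camera_matrix"],1).tolist(),np.round(m["T"],3).tolist())
    for t in("bowl","keeper","clip","other_keeper"):
        print(c,t,[(np.round(d["bbox"]).tolist(),round(d["conf"],2)) for d in models.look_for(t,c)][:5])
o=r.get_obs();print(o["time"],o["tcp_pos"],o["tcp_rot"],o["width"])
E
```

```text
top [[592.8, 0.0, 320.9], [0.0, 592.8, 240.1], [0.0, 0.0, 1.0]] [[-0.1, -0.971, 0.216, 0.381], [-0.995, 0.096, -0.027, 0.003], [0.005, -0.218, -0.976, 0.988], [0.0, 0.0, 0.0, 1.0]]
top bowl [([198.0, 224.0, 242.0, 268.0], 0.89)]
top keeper [([206.0, 291.0, 278.0, 336.0], 0.94)]
top clip [([193.0, 196.0, 234.0, 224.0], 0.67)]
top other_keeper [([363.0, 265.0, 439.0, 290.0], 0.8), ([195.0, 200.0, 233.0, 225.0], 0.67)]
side [[588.7, 0.0, 326.9], [0.0, 588.7, 240.4], [0.0, 0.0, 1.0]] [[-1.0, -0.014, 0.019, 0.568], [-0.023, 0.501, -0.865, 0.763], [0.002, -0.865, -0.501, 0.519], [0.0, 0.0, 0.0, 1.0]]
side bowl [([286.0, 304.0, 336.0, 352.0], 0.81)]
side keeper [([373.0, 275.0, 423.0, 348.0], 0.91)]
side clip [([253.0, 307.0, 274.0, 356.0], 0.91)]
side other_keeper [([355.0, 191.0, 377.0, 243.0], 0.57)]
0.5 [ 0.27452893 -0.56144793  0.24523303] [-0.68888768 -0.15945528  0.68891733 -0.15937595] 0.0854038038897435
```

View pics/top0.png

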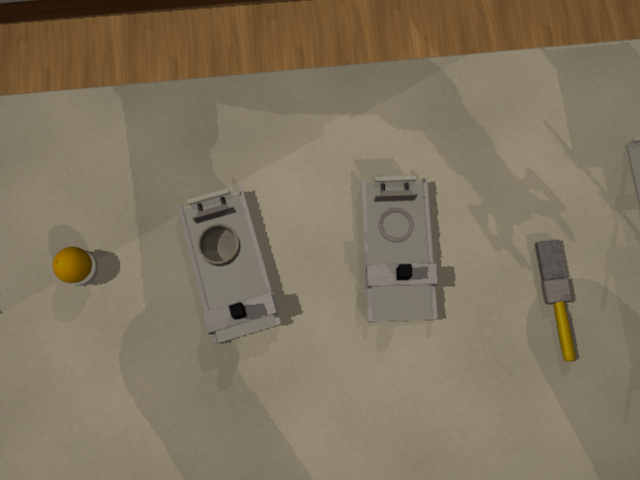

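View pics/side0.png

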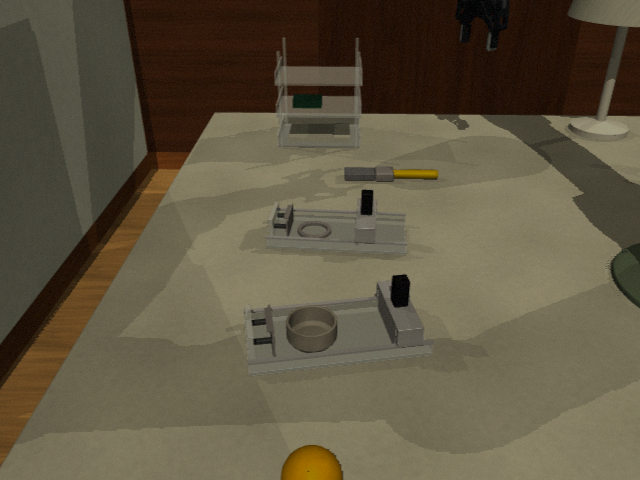

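```bash
python3 - <<'E'
import cv2
a=cv2.imread("pics/top0.png")[180:360,160:320];cv2.imwrite("pics/top0c.png",cv2.resize(a,None,fx=3.3,fy=3.3,interpolation=cv2.INTER_CUBIC)[:600])
a=cv2.imread("pics/side0.png")[260:380,230:440];cv2.imwrite("pics/side0c.png",cv2.resize(a,None,fx=3.8,fy=3.8,interpolation=cv2.INTER_CUBIC))
E
```

```text
(no output)
```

View pics/top0c.png

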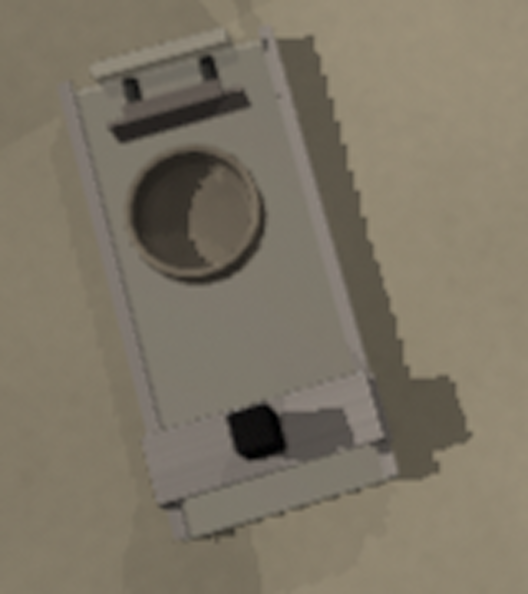

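View pics/side0c.png

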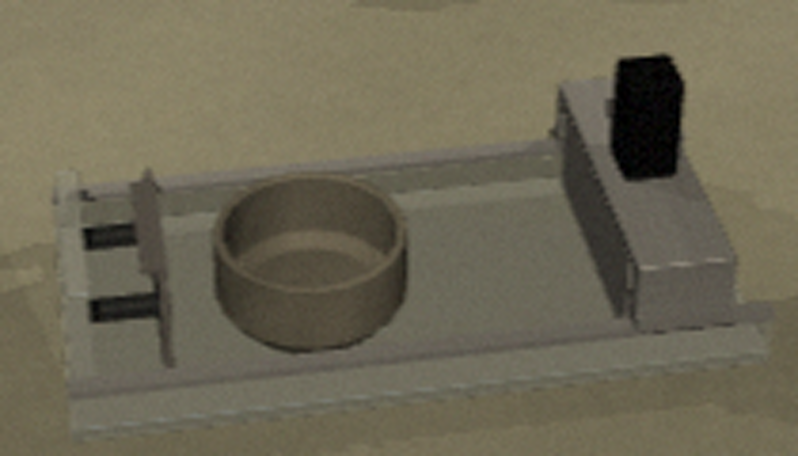

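```bash
cat > h.py <<'E'
import numpy as np
from bench import r, vision, order, models
def ray(c,p):
    m=vision.camera_model(c);K=np.array(m["camera_matrix"]);T=np.array(m["T"])
    d=T[:3,:3]@np.linalg.solve(K,[p[0],p[1],1]);return T[:3,3],d
def onz(c,p,z):
    o,d=ray(c,p);return (o+d*(z-o[2])/d[2])
def proj(c,P):
    m=vision.camera_model(c);K=np.array(m["camera_matrix"]);T=np.array(m["T"])
    q=K@(T[:3,:3].T@(np.array(P)-T[:3,3]));return q[:2]/q[2]
E
python3 - <<'E'
from h import *
t=lambda x,y:(160+x/3.3-.35,180+y/3.3-.35)
s=lambda x,y:(230+x/3.8-.35,260+y/3.8-.35)
def P(n,c,p,z): print(n,np.round(1000*onz(c,p,z)[:2],1))
P("post top T","top",t(255,425),.089)
P("post topTL","top",t(229,410),.089);P("post topTR","top",t(275,403),.089)
P("post top S","side",s(648,62),.089)
P("bridge front L","top",t(145,432),.049);P("bridge front R","top",t(368,372),.049)
P("bridge front L S","side",s(637,265),.049);P("bridge front R S","side",s(558,85),.049)
P("bowl rim T","top",t(197,213),.040)
P("bowl rim S","side",s(311,232),.040)
P("wall L0","top",t(65,85),.02);P("wall L1","top",t(155,430),.02)
P("wall R0","top",t(270,35),.02);P("wall R1","top",t(368,372),.02)
P("clip top L","top",t(112,127),.045);P("clip top R","top",t(246,92),.045)
P("clip bot L","top",t(120,141),.006);P("clip bot R","top",t(250,105),.006)
P("clip S","side",s(172,362),.006);P("clip S far top","side",s(152,170),.045)
E
```

```text
post top T [486.5 115.7]
post topTL [494.6 127.1]
post topTR [495.7 105.8]
post top S [485.5 112. ]
bridge front L [493.1 173.2]
bridge front R [511.3  64.8]
bridge front L S [491.8 173.7]
bridge front R S [512.8  67.8]
bowl rim T [599.8 143.1]
bowl rim S [601.5 147.3]
wall L0 [678.1 209.2]
wall L1 [497.1 173.5]
wall R0 [694.5 102.7]
wall R1 [515.3  66.7]
clip top L [646.4 181.7]
clip top R [657.9 114.2]
clip bot L [649.6 185.3]
clip bot R [662.2 117.2]
clip S [648.1 176.6]
clip S far top [659.3 119.6]
```

```bash
python3 - <<'E'
from h import *
from scipy.spatial.transform import Rotation as R
o=r.get_obs();M=R.from_quat(o["tcp_rot"]).as_matrix();print(M.round(3),o["q"].round(3))
print(np.degrees(np.arctan2(M[1,1],M[0,1])))
E
```

```text
[[-0.     0.439 -0.898]
 [ 0.    -0.898 -0.439]
 [-1.    -0.     0.   ]] [ 1.046  0.521 -0.036  1.6    0.021  1.021 -0.113]
-63.94158553197837
```

{"api": "move_arm", "payload": {
  "series": [
    {"tx": 15,"ty": 45,"rz": 6},
    {"tx": 15,"ty": 48,"rz": 6},
    {"tx": 15,"ty": 48,"rz": 6},
    {"tx": 15,"ty": 48,"rz": 6},
    {"tx": 15,"ty": 48,"rz": 6},
    {"tx": 15,"ty": 48,"rz": 6},
    {"tx": 15,"ty": 48,"rz": 6},
    {"tx": 15,"ty": 48,"rz": 6},
    {"tx": 15,"ty": 48,"rz": 6},
    {"tx": 15,"ty": 48,"rz": 6},
    {"tx": 15,"ty": 48,"rz": 6},
    {"tx": 15,"ty": 48,"rz": 6}
  ],
  "grip": 0
}}

```text
$.series[0]: bad value
```

{"api": "move_arm", "payload": {
  "series": [
    {"tx": 15,"ty": 45,"tz": 0,"rx": 0,"ry": 0,"rz": 6},
    {"tx": 15,"ty": 48,"tz": 0,"rx": 0,"ry": 0,"rz": 6},
    {"tx": 15,"ty": 48,"tz": 0,"rx": 0,"ry": 0,"rz": 6},
    {"tx": 15,"ty": 48,"tz": 0,"rx": 0,"ry": 0,"rz": 6},
    {"tx": 15,"ty": 48,"tz": 0,"rx": 0,"ry": 0,"rz": 6},
    {"tx": 15,"ty": 48,"tz": 0,"rx": 0,"ry": 0,"rz": 6},
    {"tx": 15,"ty": 48,"tz": 0,"rx": 0,"ry": 0,"rz": 6},
    {"tx": 15,"ty": 48,"tz": 0,"rx": 0,"ry": 0,"rz": 6},
    {"tx": 15,"ty": 48,"tz": 0,"rx": 0,"ry": 0,"rz": 6},
    {"tx": 15,"ty": 48,"tz": 0,"rx": 0,"ry": 0,"rz": 6},
    {"tx": 15,"ty": 48,"tz": 0,"rx": 0,"ry": 0,"rz": 6},
    {"tx": 15,"ty": 48,"tz": 0,"rx": 0,"ry": 0,"rz": 6}
  ],
  "grip": 0
}}

```text
time: 2.0
tcp_pos: [0.4549, 0.013, 0.2455]
tcp_rot: [0.463, 0.534, -0.463, 0.535]
force: [1.1, -0.3, -0.4]
width: 0.0853
```

{"api": "move_arm", "payload": {
  "series": [
    {"tx": 11,"ty": 40,"tz": 0,"rx": 0,"ry": 0,"rz": 3},
    {"tx": 11,"ty": 40,"tz": -30,"rx": 0,"ry": 0,"rz": 0},
    {"tx": 9,"ty": 24,"tz": -40,"rx": 0,"ry": 0,"rz": 0},
    {"tx": 0,"ty": 0,"tz": -50,"rx": 0,"ry": 0,"rz": 0},
    {"tx": 0,"ty": 0,"tz": 0,"rx": 0,"ry": 0,"rz": 0}
  ]
}}

```text
time: 2.62
tcp_pos: [0.4838, 0.1153, 0.1232]
tcp_rot: [0.448, 0.547, -0.451, 0.545]
force: [-0.5, -0.8, 1.8]
width: 0.0858
```

```bash
python3 - <<'E'
from h import *
import cv2
a=vision.get_image("top");b=vision.get_image("side")
a=a[180:360,160:320];b=b[180:380,230:440]
a=cv2.resize(a,None,fx=2.2,fy=2.2);b=cv2.resize(b,None,fx=2,fy=2)
c=np.zeros((400,a.shape[1]+b.shape[1],3),np.uint8);c[:a.shape[0],:a.shape[1]]=a;c[:b.shape[0],a.shape[1]:]=b
cv2.imwrite("pics/p1.png",c[:,:,::-1]);o=r.get_obs();print(o["tcp_pos"],o["time"])
E
```

```text
[0.48585421 0.11558881 0.12647624] 2.725
```

View pics/p1.png

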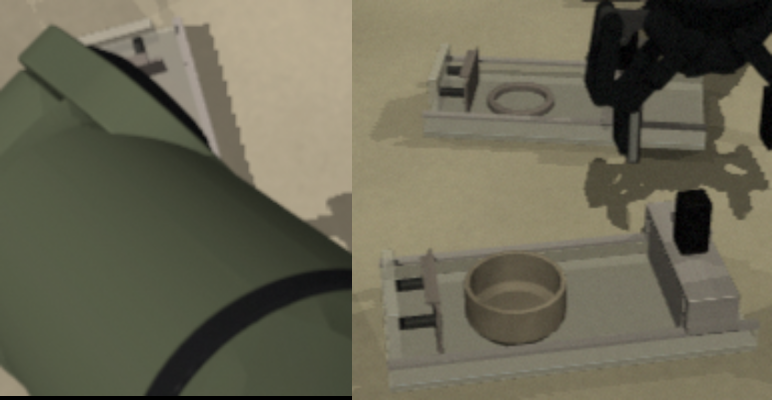

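Left half: the arm hides the tier from the top camera. Right half: the fingers straddle the black post (at about (692,220)) along the slide, from above. Going down and closing.

{"api": "move_arm", "payload": {
  "series": [
    {"tx": 0,"ty": 0,"tz": -25,"rx": 0,"ry": 0,"rz": 0},
    {"tx": 0,"ty": 0,"tz": -20,"rx": 0,"ry": 0,"rz": 0},
    {"tx": 0,"ty": 0,"tz": -10,"rx": 0,"ry": 0,"rz": 0},
    {"tx": 0,"ty": 0,"tz": 0,"rx": 0,"ry": 0,"rz": 0},
    {"tx": 0,"ty": 0,"tz": 0,"rx": 0,"ry": 0,"rz": 0}
  ]
}}

```text
time: 3.35
tcp_pos: [0.4861, 0.1156, 0.0714]
tcp_rot: [0.45, 0.545, -0.449, 0.546]
force: [0.5, -0.3, 0.1]
width: 0.0857
```

{"api": "move_arm", "payload": {
  "series": [
    {"tx": 0,"ty": 0,"tz": 0,"rx": 0,"ry": 0,"rz": 0},
    {"tx": 0,"ty": 0,"tz": 0,"rx": 0,"ry": 0,"rz": 0},
    {"tx": 0,"ty": 0,"tz": 0,"rx": 0,"ry": 0,"rz": 0},
    {"tx": 0,"ty": 0,"tz": 0,"rx": 0,"ry": 0,"rz": 0},
    {"tx": 0,"ty": 0,"tz": 0,"rx": 0,"ry": 0,"rz": 0},
    {"tx": 0,"ty": 0,"tz": 0,"rx": 0,"ry": 0,"rz": 0},
    {"tx": 0,"ty": 0,"tz": 0,"rx": 0,"ry": 0,"rz": 0}
  ],
  "grip": 1,
  "force": 30
}}

```text
time: 4.22
tcp_pos: [0.4857, 0.1156, 0.0705]
tcp_rot: [0.45, 0.546, -0.449, 0.546]
force: [-0.1, -0.5, 5.9]
width: 0.0198
```

```bash
cat > look.py <<'E'
from h import *
import cv2,sys
b=vision.get_image("side")[220:380,230:440]
cv2.imwrite(f"pics/{sys.argv[1]}.png",cv2.resize(b,None,fx=3.7,fy=3.7,interpolation=cv2.INTER_CUBIC)[:,:,::-1])
o=r.get_obs();print(o["time"],o["tcp_pos"].round(4),o["force"].round(2),o["width"])
E
python3 look.py p2
```

```text
4.275 [0.4857 0.1156 0.0705] [ 0.64 -0.65  5.2 ] 0.019511608213326207
```

View pics/p2.png

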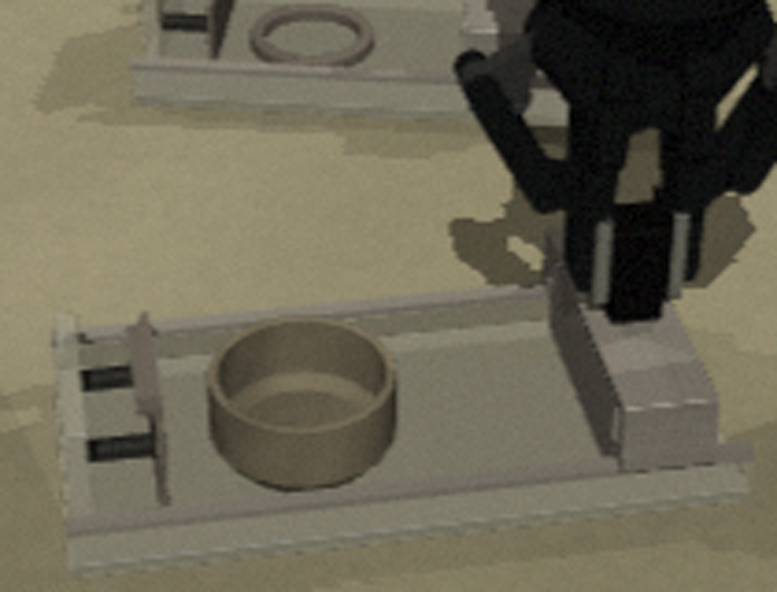

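The pads hold the post (width 20 mm) just above the bridge. The bowl at about (302,400) still has air on both sides. Slide 50 mm first.

{"api": "move_arm", "payload": {
  "series": [
    {"tx": 4.9,"ty": 0.95,"tz": 0,"rx": 0,"ry": 0,"rz": 0},
    {"tx": 9.8,"ty": 1.9,"tz": 0,"rx": 0,"ry": 0,"rz": 0},
    {"tx": 9.8,"ty": 1.9,"tz": 0,"rx": 0,"ry": 0,"rz": 0},
    {"tx": 9.8,"ty": 1.9,"tz": 0,"rx": 0,"ry": 0,"rz": 0},
    {"tx": 9.8,"ty": 1.9,"tz": 0,"rx": 0,"ry": 0,"rz": 0},
    {"tx": 4.9,"ty": 0.95,"tz": 0,"rx": 0,"ry": 0,"rz": 0},
    {"tx": 0,"ty": 0,"tz": 0,"rx": 0,"ry": 0,"rz": 0}
  ]
}}

```text
time: 5.15
tcp_pos: [0.5348, 0.1251, 0.0705]
tcp_rot: [0.45, 0.546, -0.449, 0.546]
force: [-0.3, 0.0, 6.5]
width: 0.0196
```

```bash
python3 look.py p3
```

```text
5.2 [0.5348 0.1251 0.0705] [ 0.66 -0.17  4.97] 0.01966294514631477
```

View pics/p3.png

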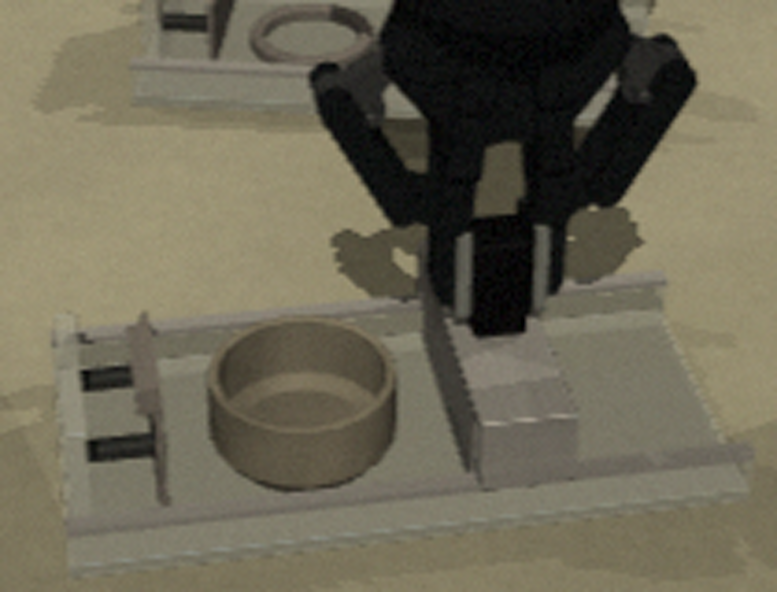

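The keeper slid cleanly and is about 17 mm short of the bowl, which has not moved. Going slowly now.

{"api": "move_arm", "payload": {
  "series": [
    {"tx": 3.9,"ty": 0.75,"tz": 0,"rx": 0,"ry": 0,"rz": 0},
    {"tx": 3.9,"ty": 0.75,"tz": 0,"rx": 0,"ry": 0,"rz": 0},
    {"tx": 2.9,"ty": 0.56,"tz": 0,"rx": 0,"ry": 0,"rz": 0},
    {"tx": 2.9,"ty": 0.56,"tz": 0,"rx": 0,"ry": 0,"rz": 0},
    {"tx": 2.9,"ty": 0.56,"tz": 0,"rx": 0,"ry": 0,"rz": 0},
    {"tx": 2.9,"ty": 0.56,"tz": 0,"rx": 0,"ry": 0,"rz": 0},
    {"tx": 2.9,"ty": 0.56,"tz": 0,"rx": 0,"ry": 0,"rz": 0},
    {"tx": 2.9,"ty": 0.56,"tz": 0,"rx": 0,"ry": 0,"rz": 0},
    {"tx": 2.9,"ty": 0.56,"tz": 0,"rx": 0,"ry": 0,"rz": 0},
    {"tx": 0,"ty": 0,"tz": 0,"rx": 0,"ry": 0,"rz": 0}
  ]
}}

```text
time: 6.45
tcp_pos: [0.5623, 0.1305, 0.0705]
tcp_rot: [0.449, 0.546, -0.45, 0.546]
force: [-4.0, -0.6, 9.6]
width: 0.0196
```

```bash
python3 look.py p4
```

```text
6.5 [0.5623 0.1305 0.0705] [-4.42 -0.82  9.31] 0.019024946304307008
```

View pics/p4.png

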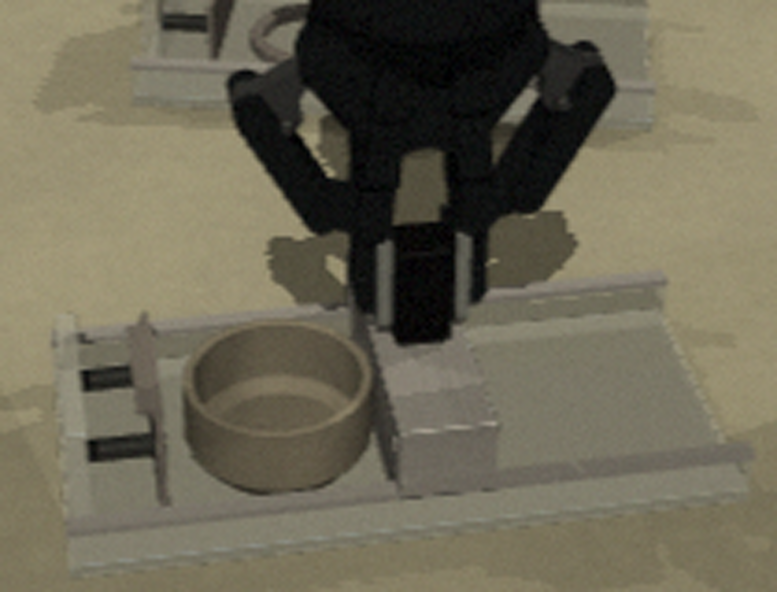

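Keeper touches the bowl and has pushed it about 9 mm; the clip (edge at about (165,500)) has not moved yet. Next small steps, watching the force and the clip.

{"api": "move_arm", "payload": {
  "series": [
    {"tx": 2,"ty": 0.4,"tz": 0,"rx": 0,"ry": 0,"rz": 0},
    {"tx": 2,"ty": 0.4,"tz": 0,"rx": 0,"ry": 0,"rz": 0},
    {"tx": 2,"ty": 0.4,"tz": 0,"rx": 0,"ry": 0,"rz": 0},
    {"tx": 0,"ty": 0,"tz": 0,"rx": 0,"ry": 0,"rz": 0}
  ]
}}

```text
time: 7.0
tcp_pos: [0.5682, 0.1317, 0.0705]
tcp_rot: [0.449, 0.546, -0.45, 0.546]
force: [-5.4, -1.9, 9.3]
width: 0.0193
```

{"api": "move_arm", "payload": {
  "series": [
    {"tx": 2,"ty": 0.4,"tz": 0,"rx": 0,"ry": 0,"rz": 0},
    {"tx": 2,"ty": 0.4,"tz": 0,"rx": 0,"ry": 0,"rz": 0},
    {"tx": 0,"ty": 0,"tz": 0,"rx": 0,"ry": 0,"rz": 0}
  ]
}}

```text
time: 7.38
tcp_pos: [0.572, 0.1324, 0.0705]
tcp_rot: [0.449, 0.546, -0.45, 0.546]
force: [-6.6, -2.1, 11.1]
width: 0.0193
```

```bash
python3 look.py p5
```

```text
7.425 [0.572  0.1324 0.0704] [-6.   -0.86 11.81] 0.019461612537039246
```

View pics/p5.png

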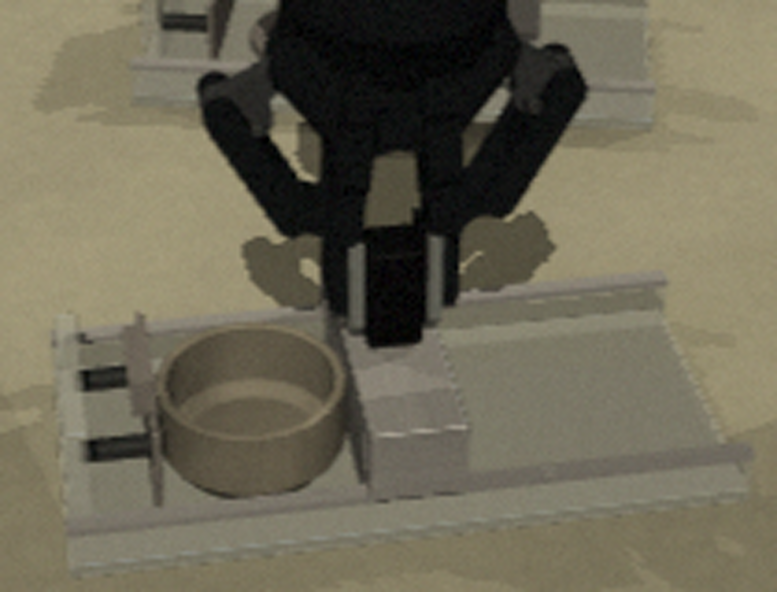

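The clip's lower edge has gone from x≈165 to ≈157, so it is pressed about 2 to 3 mm, which agrees with my estimate. Another 4 mm puts it near mid-travel.

{"api": "move_arm", "payload": {
  "series": [
    {"tx": 1.5,"ty": 0.3,"tz": 0,"rx": 0,"ry": 0,"rz": 0},
    {"tx": 1.5,"ty": 0.3,"tz": 0,"rx": 0,"ry": 0,"rz": 0},
    {"tx": 1,"ty": 0.2,"tz": 0,"rx": 0,"ry": 0,"rz": 0},
    {"tx": 0,"ty": 0,"tz": 0,"rx": 0,"ry": 0,"rz": 0},
    {"tx": 0,"ty": 0,"tz": 0,"rx": 0,"ry": 0,"rz": 0}
  ]
}}

```text
time: 8.05
tcp_pos: [0.5758, 0.1331, 0.0705]
tcp_rot: [0.449, 0.546, -0.45, 0.546]
force: [-9.4, -2.0, 13.1]
width: 0.0201
```

```bash
python3 look.py p6
```

```text
8.1 [0.5758 0.1331 0.0705] [-8.3  -1.99 11.99] 0.01965541451599152
```

View pics/p6.png

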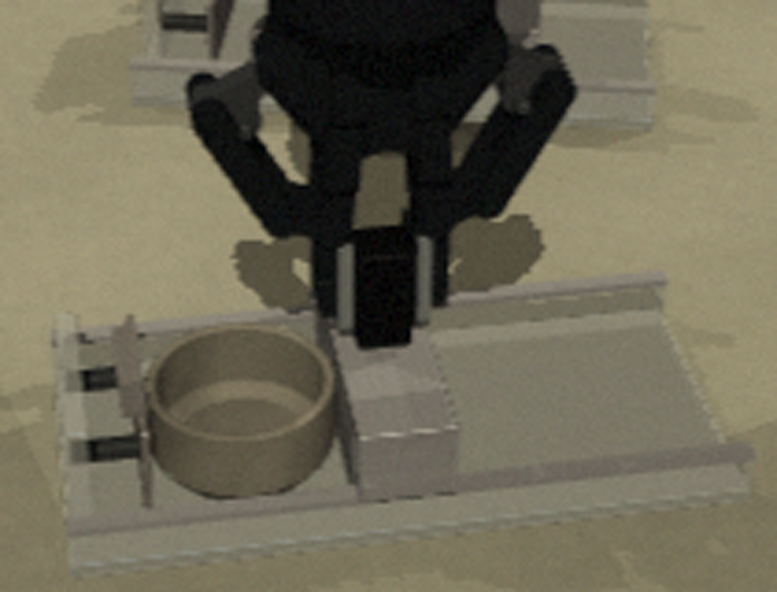

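The clip has moved further, to x≈147, which is about 6 mm of its 12, and the force is about 9 N. The bowl sits against both jaws, so I'm releasing.

{"api": "move_arm", "payload": {
  "series": [
    {"tx": 0,"ty": 0,"tz": 0,"rx": 0,"ry": 0,"rz": 0},
    {"tx": 0,"ty": 0,"tz": 0,"rx": 0,"ry": 0,"rz": 0},
    {"tx": 0,"ty": 0,"tz": 0,"rx": 0,"ry": 0,"rz": 0},
    {"tx": 0,"ty": 0,"tz": 0,"rx": 0,"ry": 0,"rz": 0},
    {"tx": 0,"ty": 0,"tz": 0,"rx": 0,"ry": 0,"rz": 0},
    {"tx": 0,"ty": 0,"tz": 0,"rx": 0,"ry": 0,"rz": 0}
  ],
  "grip": 0
}}

```text
time: 8.85
tcp_pos: [0.5766, 0.1332, 0.0703]
tcp_rot: [0.45, 0.546, -0.45, 0.546]
force: [0.3, -0.7, -0.1]
width: 0.0856
```

{"api": "move_arm", "payload": {
  "series": [
    {"tx": 0,"ty": 0,"tz": 10,"rx": 0,"ry": 0,"rz": 0},
    {"tx": 0,"ty": 0,"tz": 30,"rx": 0,"ry": 0,"rz": 0},
    {"tx": 0,"ty": 0,"tz": 45,"rx": 0,"ry": 0,"rz": 0},
    {"tx": 0,"ty": 0,"tz": 45,"rx": 0,"ry": 0,"rz": 0},
    {"tx": 0,"ty": -45,"tz": 30,"rx": 0,"ry": 0,"rz": 0},
    {"tx": 0,"ty": -50,"tz": 0,"rx": 0,"ry": 0,"rz": 0},
    {"tx": 0,"ty": -50,"tz": 0,"rx": 0,"ry": 0,"rz": 0},
    {"tx": 0,"ty": -50,"tz": 0,"rx": 0,"ry": 0,"rz": 0},
    {"tx": 0,"ty": -50,"tz": 0,"rx": 0,"ry": 0,"rz": 0},
    {"tx": 0,"ty": -50,"tz": 0,"rx": 0,"ry": 0,"rz": 0},
    {"tx": 0,"ty": 0,"tz": 0,"rx": 0,"ry": 0,"rz": 0}
  ]
}}

```text
time: 10.22
tcp_pos: [0.5759, -0.1661, 0.2306]
tcp_rot: [0.451, 0.544, -0.451, 0.545]
force: [0.1, 1.2, 0.1]
width: 0.0855
```

```bash
python3 look.py p7; python3 - <<'E'
import cv2
from h import *
a=vision.get_image("top")[:,:,::-1][180:360,160:320];cv2.imwrite("pics/top7.png",cv2.resize(a,None,fx=3.3,fy=3.3,interpolation=cv2.INTER_CUBIC))
E
```

```text
10.275 [ 0.5763 -0.1633  0.2307] [ 0.01  1.12 -0.78] 0.085538311720428
```

View pics/p7.png

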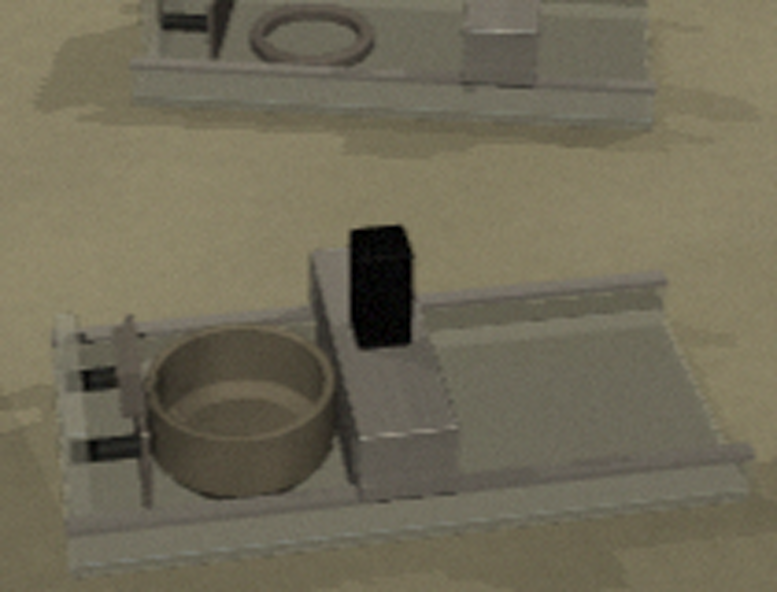

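View pics/top7.png

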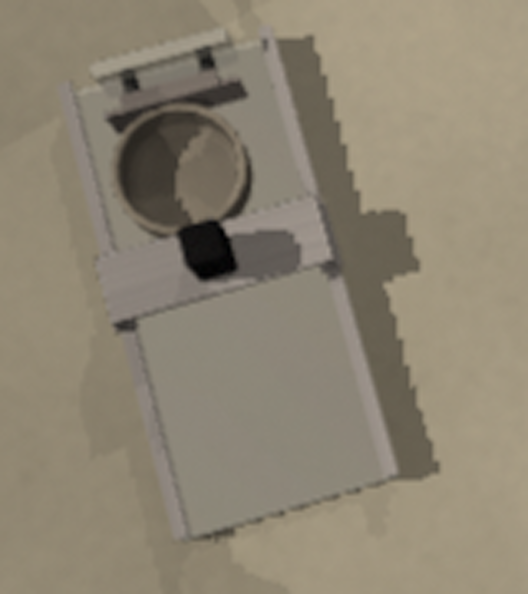

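The bowl is held between keeper and clip. The keeper and bowl haven't shifted in the side picture since release: clip edge at (147,500), bowl from x≈147 to 337. Nothing is touching the arm, so I'm handing in.

```bash
python3 -c "
from h import *
print(order.hand_in())"
```

```text
the job is handed in; nothing more can be done
None
```

I gripped the post of the bowl tier's keeper and slid it about 92 mm, slowing down before it reached the bowl. I stopped with the clip pressed about 6 mm of its 12 mm travel, released, pulled clear and handed in at about 10.3 s of the 29 s limit.

- **Force:** the wrist read about 9 N along the slide just before release, which fits the 6 N drag plus the clip's spring.
- **Pictures after release:** both cameras show the bowl against keeper and clip. In the side view it has not shifted since letting go.
- **Other tier:** I never moved the arm down to it or touched it. I judged its keeper unmoved by eye in the side picture and did not measure it.
- **Disagreements:** the two cameras differed by up to about 4 mm on the bowl and post positions. I set the final position by watching the clip move and reading the force, not from those estimates alone. My first move call was refused with "bad value", and I sent it again with every field filled in.

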